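# Slide the kettle off the heat and load and slide the jam pan onto it

### The job

Pry the jar caddy's lid up with the blade of the palette knife (keep the gripper off the caddy until the lid stands open) and fold the lid right back, stand every jar from the caddy upright in the saucepan while the pan is still off the heat, and lay the knife back lengthways on its blue riser block. Slide the kettle along the hob from the red hot mark to the blue resting mark, then slide the loaded saucepan onto the red hot mark, each centred on its mark and neither ever lifted off the hob or tipped. Leave the lid open and do not disturb the two glass tumblers.

Things in the scene. Friction and masses are not known exactly. Their poses are not given: they have to be found in the camera images.
- hob: Flat black glass hob plate, 240 (x) x 580 (y) x 12 mm high, fixed; smooth (friction about 0.25). Origin: centre of its underside, on the worktop (z = 0), so its upper face is at z = 0.012. The three marks lie in a row along its y axis, 185 mm apart, the red one in the middle.
- hot_mark: Red ring (176 mm outer diameter) with a red cross, printed on the hob: the hot position. Always the middle one. Origin: its centre, on the hob's upper face.
- prep_mark: White ring with a white cross, same size, at one end of the row (either end): the cold loading position, where the saucepan starts. Origin: its centre on the hob's upper face.
- rest_mark: Blue ring with a blue cross, same size, at the other end of the row: the cool resting position, free at the start; the kettle goes here. Origin: its centre on the hob's upper face.
- kettle: Steel kettle, 146 mm diameter, 0.7 kg, starts on the hot mark. Origin: centre of its underside; z up. A dark wooden bar handle, 16 x 16 mm section, 100 mm clear length along the kettle's x axis, spans its top, centre 135 mm above the underside, 34 mm free below it. A spout sticks out to +x, to 106 mm from the axis, below the handle.
- kettle_grip (a point): Middle of the kettle's bar handle, 135 mm above its underside.
- saucepan: Low aluminium saucepan, 148 mm outer diameter, 140 mm inside, wall 45 mm high, floor 5 mm thick, about 0.45 kg empty. Origin: centre of its underside; z up. A straight black handle 16 mm wide, 14 mm high points along the pan's -x axis (roughly towards the robot), from 70 to 174 mm from the centre, its middle 38 mm above the underside.
- pan_grip (a point): Middle of the pan's handle, 118 mm from the pan's centre, 38 mm above its underside.
- caddy: Fixed green jar box, 120 (its x) x 244 (its y) x 80 mm high, walls and floor 5 mm; four cells along its y, ribs 19 mm high between. Origin: centre of its underside. The front, with the lid's lip, faces its -x (towards the hob); the hinge is its top edge at +x. A ledge 12 mm deep runs along the front, top at 65 mm, 16 mm below the lip.
- caddy_lid (a joint): Lid angle in rad: 0 closed, grows as it opens, stops at 2.7 folded back. It swings freely: falls shut below about 1.57 and falls open beyond.
- lid_lip (a point): Middle of the lower front edge of the lid: 147 mm from the hinge line; the lip overhangs the caddy's front wall by 27 mm. Wooden lid 5 mm thick, 0.18 kg, 250 mm wide.
- lid_hinge (a point): Middle of the hinge line, at the caddy's +x top edge, 81 mm above the caddy's underside (also the height of the closed lid's lower face).
- knife: Palette knife 220 mm long, 0.1 kg. Origin: middle of its length, on its underside. Its x axis points from handle to blade tip. Wooden handle 100 x 22 x 20 mm high from x = -110 to -10 mm; flat steel blade 28 mm wide, 3 mm thick, from x = -10 to 110 mm at the level of the underside. It starts flat on the riser.
- knife_grip (a point): Point in the handle 35 mm behind the knife's origin (145 mm behind the tip), 10 mm above the underside: a good place to hold it.
- knife_tip (a point): End of the blade, 110 mm ahead of the origin, 1.5 mm above the underside.
- riser: Blue wooden riser block, 260 (x) x 75 (y) x 50 mm high, flat top, fixed: the knife's place. Origin: centre of its underside.
- tumbler_a: Glass tumbler 68 mm diameter, 85 mm high, bystander. Origin: centre of its underside.
- tumbler_b: Another such tumbler, bystander.
- jar0: Round preserve jar, 46 mm diameter over its whole 72 mm height, 0.1 kg: amber below, brass cap above, white band. Origin: centre of its underside; z up. Stands upright in its cell of the caddy (-87 mm along the caddy's y) or is absent (None).
- jar1: Round preserve jar, 46 mm diameter over its whole 72 mm height, 0.1 kg: amber below, brass cap above, white band. Origin: centre of its underside; z up. Stands upright in its cell of the caddy (-29 mm along the caddy's y) or is absent (None).
- jar2: Round preserve jar, 46 mm diameter over its whole 72 mm height, 0.1 kg: amber below, brass cap above, white band. Origin: centre of its underside; z up. Stands upright in its cell of the caddy (29 mm along the caddy's y) or is absent (None).
- jar3: Round preserve jar, 46 mm diameter over its whole 72 mm height, 0.1 kg: amber below, brass cap above, white band. Origin: centre of its underside; z up. Stands upright in its cell of the caddy (87 mm along the caddy's y) or is absent (None).
Things that resemble listed ones, but are neither listed nor needed, are in the scene too. What is shaped like the kettle but pink is not meant.

How it is judged:
On the way, in this order (a step that is already met when the one before it is completed fails the run):
1. the knife's blade lifts the caddy's lid (lid past 0.5 rad with the knife bearing on it) (value of joint caddy_lid above 0.5 rad and contact force between knife and caddy above 0.2 N).
2. every jar stands upright in the saucepan while the pan is still off the hot mark (over 80 mm from it) (horizontal distance between each of jar0, jar1, jar2, jar3 and saucepan below 0.055 m and z of each of jar0, jar1, jar2, jar3 in the frame of saucepan below 0.02 m and angle between each of jar0, jar1, jar2, jar3's own z axis and vertical below 0.2 rad and horizontal distance between saucepan and hot_mark above 0.08 m), for 0.2 s.
3. the loaded saucepan has been slid onto the hot mark (horizontal distance between each of jar0, jar1, jar2, jar3 and saucepan below 0.055 m and z of each of jar0, jar1, jar2, jar3 in the frame of saucepan below 0.02 m and angle between each of jar0, jar1, jar2, jar3's own z axis and vertical below 0.2 rad and horizontal distance between saucepan and hot_mark below 0.02 m), for 0.2 s.
At the end, for the whole second after the job is handed in: Jars upright (0.2 rad) on the pan's floor; pan within 20 mm of the red mark's centre, kettle within 20 mm of the blue one's; lid open beyond 1.6 rad; knife flat on the riser, lengthways within 0.35 rad, middle within 50 mm of the riser's centre; all at rest (all of step 3 and horizontal distance between kettle and rest_mark below 0.02 m and value of joint caddy_lid above 1.6 rad and horizontal distance between knife and riser below 0.05 m and height (world z) of knife between 0.046 and 0.056 m and angle between knife's own z axis and vertical below 0.15 rad and angle between the x axis of knife and the x axis of riser, either way round below 0.35 rad and linear speed of each of saucepan, kettle, knife below 0.01 m/s); the robot touches nothing.
It fails at once if the saucepan is lifted more than 10 mm off the hob, or tipped beyond 0.15 rad (height (world z) of saucepan above 0.022 m or angle between saucepan's own z axis and vertical above 0.15 rad).
It fails at once if the kettle is lifted more than 10 mm off the hob, or tipped beyond 0.15 rad (height (world z) of kettle above 0.022 m or angle between kettle's own z axis and vertical above 0.15 rad).
It fails at once if the gripper touches the caddy or its lid (over 1 N) before the lid is open past 1.2 rad (value of joint caddy_lid below 1.2 rad and contact force between any of the fingers, the arm and caddy above 1 N).
It fails at once if a tumbler is moved more than 30 mm (distance of any of tumbler_a, tumbler_b from where it was at the start of the episode above 0.03 m).
Of jar0, jar1, jar2, jar3 only 2 to 4 are there at a start; the rules pass over those that are not, and their reading is None.
At some moment in a run one of kettle, saucepan may be knocked a few centimetres aside while the robot is not near it.
It also fails if it takes over 210 s, if anything falls off the work surface, if the arm or the gripper's body presses on something with over 40 N, if the wrist force passes 120 N, or if a joint passes its speed limit or range.

### The arm

A 7-joint arm with a two-finger parallel gripper is mounted at the origin on the work surface. World frame = base frame: x ahead of the robot, y to its left, z up, the work surface at z = 0. Lengths are in m, angles in rad, forces in N, time in s.
With the tool pointing down it reaches from about 0.425 to 0.825 m from the base axis. Payload 3.6 kg.
Tool frame: the origin (TCP) lies where the fingers leave the gripper's body, on its centre line; the fingertips stand 73 mm ahead of it and the grasp point (between the pads) lies 54 mm ahead of it; z points along the fingers, y is the line along which they close (so a half turn about z gives the same grasp; the last joint's range is limited). The gripper opens to 85 mm and grips with 20 to 120 N. Pads are 22 mm wide; open, the fingers measure 114 mm over their backs; the gripper's body (76 mm by 85 mm) begins 54 mm behind the grasp point. The pads swing forward as they close: fully open they stand 13 mm farther back than shut.
Start: joints at [-1.192, 0.615, -0.013, 1.423, 0.008, 1.103, -0.04], TCP at [0.256, 0.597, 0.304] pointing down, gripper open.
Joint ranges: [-3.12, 3.12], [-0.3, 2.06], [-1.34, 1.32], [0.26, 2.42], [-1.36, 4.5], [0.01, 1.98], [-2.84, 2.84]. Speed limits (rad/s): [2.79, 2.79, 3.14, 3.14, 3.14, 3.14, 3.14].

### API

Orientations are given as a unit quaternion [x, y, z, w].
In Python, from station import arm, snapshot, camera_info, ticket gives the robot as it stands. Calls block until the motion is done:
- arm.movep(position, orientation): joint-space move of the TCP to a pose.
- arm.line_to(position, velocity=0.15, ori=None): straight line of the TCP; ori=None keeps the orientation; velocity is the mean speed in m/s.
- arm.move_j(angles): joint-space move.
- arm.move_gripper(opening, effort=None): opening from 0.0 (shut) to 1.0 (fully open); effort is the grip in N (None keeps the last); returns when the fingers have stopped.
- arm.pause(seconds).
- arm.ik(position, orientation): joint angles nearest the present ones, or None.
- snapshot(name): name is "scene" or "top"; returns the picture (420x560x3 uint8, blue, green, red); there is no depth.
- camera_info(name): a dict with "fx", "fy", "cx", "cy" (pixels), "R" (3x3) and "t" (3): a world point X has camera coordinates R X + t. Camera axes: x right, y down, z forward; pixel columns grow to the right and rows downward; lengths in m; the calibration is good to about 2 mm. A picture is of the moment at which its call begins. camera_info takes no time and is no camera call.
A pose or a line that the arm cannot do raises arm.MotionError and nothing moves.
- ticket.finish_job(): hands the job in; it is judged then, once.
Readings, each from a call of its own:
- arm.read_time(): time.
- arm.read_joint_positions(): joint angles.
- arm.read_dq(): joint speeds.
- arm.read_effort(): joint torques, N m.
- arm.read_tool_pos(): TCP position.
- arm.read_eef_rot(): TCP orientation.
- arm.read_ft_force(): force on the tool from outside, world axes, zero at the start.
- arm.read_wrist_torque(): the same for the moment, N m.
- arm.read_opening(): opening from 0.0 (shut) to 1.0 (fully open).
- arm.read_finger_force(): force on a finger pad.
Only numpy, scipy, OpenCV 4.12 (cv2) and the standard library are available. Lean on these libraries where they do the work, as an engineer would, in place of code of your own. Each camera call takes 0.05 s, during which the arm holds its last target. There are 200 camera calls.

## Working session

There is one attempt and no reset: what is moved stays moved. The work goes in short steps, each a Python script; the robot and the scene stay as the last script left them, time stands still between calls to the robot, and variables do not carry over. Pictures are saved under pics/ and viewed, at most 14 in all, crops included, and the job is handed in when it is done.

```bash
mkdir -p pics; ls
python3 - <<'E'
from station import arm, snapshot, camera_info
import cv2
for n in("scene","top"):
    cv2.imwrite(f"pics/{n}0.png",snapshot(n)); c=camera_info(n); print(n,c)
print(arm.read_time(),arm.read_tool_pos(),arm.read_eef_rot())
E
```

```text
pics
scene {'fx': 440.94912619110755, 'fy': 440.94912619110755, 'cx': 285.81975567723157, 'cy': 210.63634051819423, 'R': array([[ 0.33509329,  0.94214409, -0.0087746 ],
       [ 0.56856723, -0.20963149, -0.79547844],
       [-0.75129474,  0.26157054, -0.60591836]]), 't': array([-0.1719281 , -0.2103695 ,  1.55791661])}
top {'fx': 459.4803951958348, 'fy': 459.4803951958348, 'cx': 278.89285421081036, 'cy': 211.79312619785995, 'R': array([[-0.01219923, -0.99953813, -0.02783337],
       [-0.98630517,  0.01660707, -0.16409238],
       [ 0.16447882,  0.0254504 , -0.98605223]]), 't': array([0.03562688, 0.52933622, 1.08562882])}
0.1 [0.25575912 0.59699319 0.3028379 ] [ 2.00993225e-01  9.79591928e-01 -1.15164531e-03 -2.25718828e-04]
```

View pics/scene0.png

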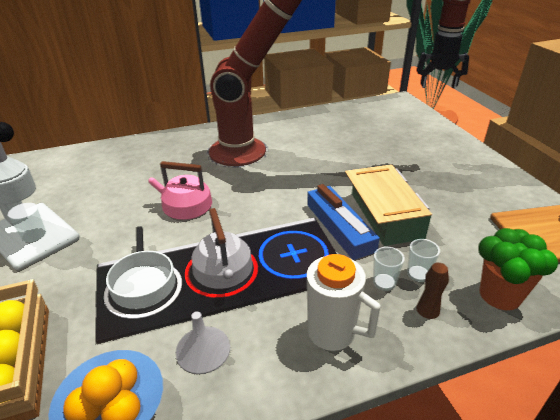

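View pics/top0.png

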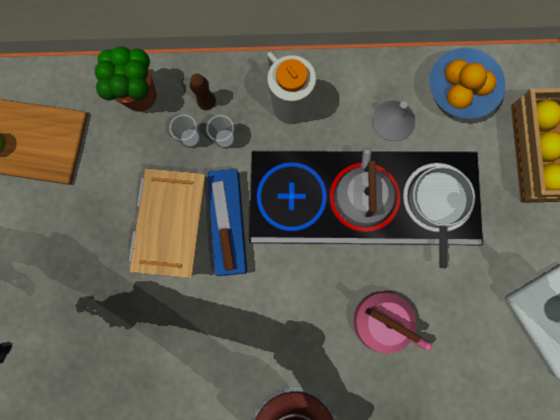

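The top view shows the hob with blue (291,197), red (365,197) and white (440,197) marks. The kettle is on red and the pan is on white with its handle towards the robot. The riser and knife are at (227,222), blade tip away from the robot, the caddy at (168,222) with its lip facing the riser, and the tumblers at (184,130) and (220,131).

```bash
cat > h.py <<'E'
from station import arm, snapshot, camera_info, ticket
import cv2, numpy as np
from scipy.spatial.transform import Rotation as Rn
def pix(p,z,cam="top"):
    c=camera_info(cam); p=np.atleast_2d(p).astype(float)
    d=np.c_[(p[:,0]-c["cx"])/c["fx"],(p[:,1]-c["cy"])/c["fy"],np.ones(len(p))]@c["R"]
    o=-c["R"].T@c["t"]; return (o+d*((z-o[2])/d[:,2])[:,None])[:,:2]
def proj(X,cam="top"):
    c=camera_info(cam); q=np.atleast_2d(X)@c["R"].T+c["t"]
    return np.c_[q[:,0]/q[:,2]*c["fx"]+c["cx"],q[:,1]/q[:,2]*c["fy"]+c["cy"]]
def mask(im,lo,hi,roi=None):
    m=cv2.inRange(cv2.cvtColor(im,cv2.COLOR_BGR2HSV),np.array(lo),np.array(hi))
    if roi:
        r=np.zeros_like(m); x0,y0,x1,y1=roi; r[y0:y1,x0:x1]=1; m=m*r
    return m
def big(m):
    return max(cv2.findContours(m,cv2.RETR_EXTERNAL,cv2.CHAIN_APPROX_NONE)[0],key=cv2.contourArea)
def rect(cnt,z,cam="top"):  # world min-area rectangle of a contour lying at height z
    w=pix(cnt[:,0],z,cam); (c,s,a)=cv2.minAreaRect((w*1000).astype(np.float32))
    b=cv2.boxPoints((c,s,a))/1000; e=[b[1]-b[0],b[2]-b[1]]; l=max(e,key=np.linalg.norm)
    return np.array(c)/1000,np.sort(np.array(s)),np.arctan2(l[1],l[0])
def down(yaw): # tool z down, tool y (closing line) at world angle yaw
    y=np.array([np.cos(yaw),np.sin(yaw),0]); z=np.array([0,0,-1.]); x=np.cross(y,z)
    return Rn.from_matrix(np.c_[x,y,z]).as_quat()
E
python3 - <<'E'
from h import *
im=snapshot("top")
red=mask(im,(0,150,100),(6,255,255),(320,150,410,240))|mask(im,(174,150,100),(180,255,255),(320,150,410,240))
blu=mask(im,(100,150,80),(130,255,255),(250,150,330,240))
for n,m in(("hot",red),("rest",blu)):
    c=big(m); w=pix(c[:,0],.012); print(n,cv2.fitEllipse((w*1000).astype(np.float32)))
ris=mask(im,(100,120,40),(130,255,255),(200,155,248,285))
print("riser",rect(big(ris),.05))
lid=mask(im,(10,40,120),(30,255,255),(120,160,210,285)); print("lid",rect(big(lid),.086), pix(cv2.boxPoints(cv2.minAreaRect(big(lid))),.086))
kn=mask(im,(0,60,20),(20,255,140),(205,215,240,275)); print("khandle",rect(big(kn),.07))
g=cv2.cvtColor(im,cv2.COLOR_BGR2HSV)
print(g[210,222],g[250,227],g[170,372],g[240,443],g[195,440],g[163,170])
b=mask(im,(0,0,120),(180,60,255),(205,165,240,250)); print("blade",rect(big(b),.053))
kh=mask(im,(0,60,20),(20,255,160),(350,155,390,225)); print("kethandle",rect(big(kh),.155))
ph=mask(im,(0,0,0),(180,255,60),(432,243,456,275)); print("panhandle",rect(big(ph),.057))
pan=mask(im,(0,0,90),(180,50,255),(400,158,480,236)); print("pan",cv2.fitEllipse((pix(big(pan)[:,0],.057)*1000).astype(np.float32)))
hob=pix([[251,152],[477,152],[481,239],[251,238]],.012);print("hob",hob)
print("tumb",pix([[184,128],[220,128]],.085))
big_=cv2.resize(im[145:285,120:490],None,fx=2.1,fy=2.1,interpolation=cv2.INTER_CUBIC); cv2.imwrite("pics/zoom.png",big_)
E
```

```text
hot ((571.468994140625, -188.52391052246094), (168.10299682617188, 169.01004028320312), 179.23696899414062)
rest ((575.9129028320312, -2.8860862255096436), (175.90945434570312, 176.50152587890625), 100.40251159667969)
riser (array([0.50849988, 0.15709428]), array([ 78.0693512 , 259.69488525]), np.float32(0.08331737))
lid (array([0.50299255, 0.29238269]), array([147.72677612, 251.91184998]), np.float32(-0.11252338)) [[0.38674998 0.37960192]
 [0.64241457 0.35685673]
 [0.61957941 0.20519079]
 [0.36643905 0.23338769]]
khandle (array([0.43885406, 0.15313496]), array([19.8265686 , 97.32957458]), np.float32(0.14996278))
[130   5 149] [ 12 179  81] [ 10 150  80] [60  5 54] [ 75  11 178] [33 24 97]
blade (array([0.5489165 , 0.17141766]), array([ 28.12674522, 117.36785889]), np.float32(0.1504751))
kethandle (array([ 0.5658385 , -0.19708522]), array([ 46.60982132, 118.49028015]), np.float32(-0.04387198))
panhandle (array([ 0.4174093 , -0.36128601]), array([18.85115242, 56.96918488]), np.float32(-0.02588844))
pan ((559.7005004882812, -363.3486022949219), (160.9844207763672, 163.4636993408203), 26.7244873046875)
hob [[ 0.69341525  0.0991413 ]
 [ 0.68147453 -0.47928238]
 [ 0.45849064 -0.47073899]
 [ 0.46965818  0.0996378 ]]
tumb [[0.73570158 0.25764676]
 [0.73372776 0.16881228]]
```

View pics/zoom.png

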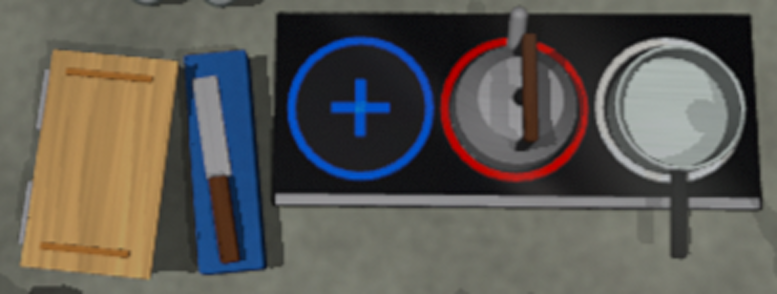

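The zoom shows the knife lying at a slight angle on the riser, the lid skewed about −6°, and the kettle's bar running along x with the spout away from the robot. Next I'll check grasp options, then take the knife.

```bash
cat >> h.py <<'E'
TCPG=.054
def grasp_pose(xy,z): return [xy[0],xy[1],z+TCPG]
# measured
cx=np.array([0.112,0.9937]); cx/=np.linalg.norm(cx); cyaw=np.arctan2(cx[1],cx[0])
lidc=np.array([.503,.2924]); hinge=lidc+.0735*cx; cad=lidc+.0135*cx; cy=np.array([-cx[1],cx[0]])
kgrip=np.array([.4644,.1577]); kyaw=.15
hot=np.array([.5715,-.1885]); rest=np.array([.576,-.003]); prep=2*hot-rest
E
python3 - <<'E'
from h import *
np.set_printoptions(precision=2,suppress=True)
pts={"knife":(kgrip,.125,kyaw+np.pi/2),"pry":(hinge-.272*cx,.14,cyaw+np.pi/2),"pry2":(hinge-.145*cx,.27,cyaw+np.pi/2),
"jar0":(cad-.087*cy,.13,cyaw),"jar3":(cad+.087*cy,.13,cyaw),"pan+":(prep+[.03,-.03],.13,-.8),"pan2":(prep+[.03,.03],.13,.8),"kettle":(hot,.2,np.pi/2),"panh":(prep-[.12,0],.1,np.pi/2)}
for n,(xy,z,y) in pts.items():
    for k in(0,np.pi):
        print(n,k,arm.ik([*xy,z],down(y-k)))
E
```

```text
knife 0 [-0.3   0.65 -0.11  2.05  0.15  0.45  1.2 ]
knife 3.141592653589793 [-0.67  0.69  0.45  2.06 -0.6   0.51 -1.2 ]
pry 0 [ 0.04  0.65 -0.42  2.04  0.49  0.55  2.3 ]
pry 3.141592653589793 [-0.41  0.63  0.25  2.05 -0.32  0.49 -0.03]
pry2 0 [-0.15  0.52 -0.47  1.77  0.29  0.91  2.29]
pry2 3.141592653589793 [-0.68  0.5   0.34  1.79 -0.21  0.88 -0.37]
jar0 0 [-0.45  0.82 -0.08  1.55  0.08  0.77  0.89]
jar0 3.141592653589793 [-0.83  0.91  0.63  1.57 -0.64  0.88 -1.66]
jar3 0 [-0.64  0.67 -0.08  1.96  0.1   0.52  0.68]
jar3 3.141592653589793 [-1.05  0.74  0.56  1.97 -0.67  0.62 -1.72]
pan+ 0 [ 0.28  0.97  0.59  1.36 -0.59  0.98  0.2 ]
pan+ 3.141592653589793 [ 0.69  0.91 -0.25  1.35  0.25  0.91  2.72]
pan2 0 [ 0.39  0.86  0.19  1.47 -0.2   0.83  1.45]
pan2 3.141592653589793 [-0.01  1.14  1.13  1.48 -1.07  1.21 -1.06]
kettle 0 [ 0.25  0.65  0.05  1.69 -0.04  0.8   1.89]
kettle 3.141592653589793 [-0.12  0.75  0.7   1.7  -0.59  0.91 -0.75]
panh 0 [ 0.76  0.78 -0.16  1.8   0.21  0.57  2.04]
panh 3.141592653589793 [ 0.43  0.81  0.37  1.81 -0.48  0.61 -0.47]
```

Run:
```python
from h import *
q=down(kyaw-np.pi/2)
arm.movep([*kgrip,.22],q); arm.move_gripper(.42,80)
arm.line_to([*kgrip,.145],.15); arm.line_to([*kgrip,.125],.03)
print(arm.read_ft_force(),arm.read_opening())
arm.move_gripper(0,100); print(arm.read_opening(),arm.read_finger_force())
arm.line_to([*kgrip,.26],.12); print(arm.read_opening(),arm.read_ft_force(),arm.read_time())
cv2.imwrite("pics/k1.png",snapshot("scene")[130:290,250:460].repeat(3,0).repeat(3,1))
```

```text
[-0.25698196  0.5974603   0.178559  ] 0.42330680045622476
0.22998131516677853 98.5577130317688
0.22910417481548365 [ 0.05638807 -0.19815289 -1.64772021] 5.5083
```

View pics/k1.png

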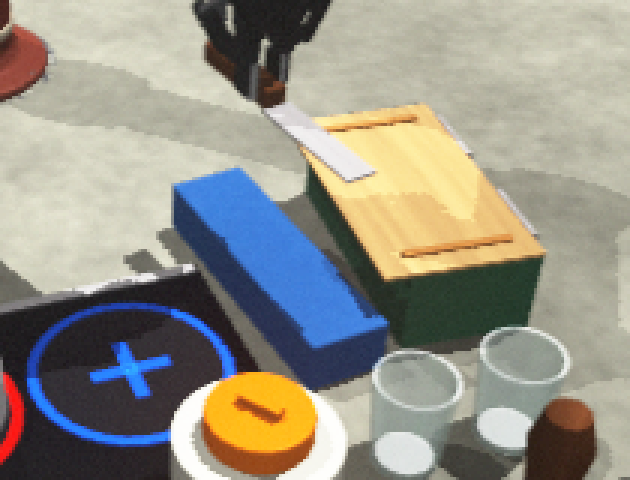

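The picture shows the knife level in the gripper, with its tip at about (375,175) in the crop. Next: insert the blade and pry.

Run:
```python
from h import *
q=down(cyaw-np.pi/2); r=.127
P=lambda back,z:[*(hinge-back*cx),z]
arm.movep(P(.335,.22),q); arm.line_to(P(.335,.147),.15)
arm.line_to(P(.145+r,.147),.06); print("in",arm.read_ft_force())
for th in np.r_[np.arange(.08,1.5,.17),1.55,1.65,1.75]:
    arm.line_to(P(.145+r*np.cos(th),.153+r*np.sin(th)),.09)
    print(round(th,2),arm.read_ft_force().round(1))
    if abs(th-.59)<.01: cv2.imwrite("pics/p1.png",snapshot("scene")[100:300,240:500].repeat(2,0).repeat(2,1))
cv2.imwrite("pics/p2.png",snapshot("scene")[100:300,240:500].repeat(3,0).repeat(3,1)); print(arm.read_time())
```

```text
in [-0.17444209  0.29474739 -0.81624265]
0.08 [ 0.5  0.4 -2. ]
0.25 [ 0.4 -0.  -1.8]
0.42 [-0.1 -0.5 -1. ]
0.59 [ 0.2 -0.1 -2.4]
0.76 [ 0.4 -0.  -1. ]
0.93 [ 0.4 -0.5 -1.7]
1.1 [-0.6  0.  -1.5]
1.27 [ 0.8 -0.8 -1.5]
1.44 [-0.1 -0.1 -1.5]
1.55 [-0.6 -0.4 -0.6]
1.65 [ 0.6  0.3 -0.6]
1.75 [-0.1 -0.2 -0.6]
13.0583
```

View pics/p2.png

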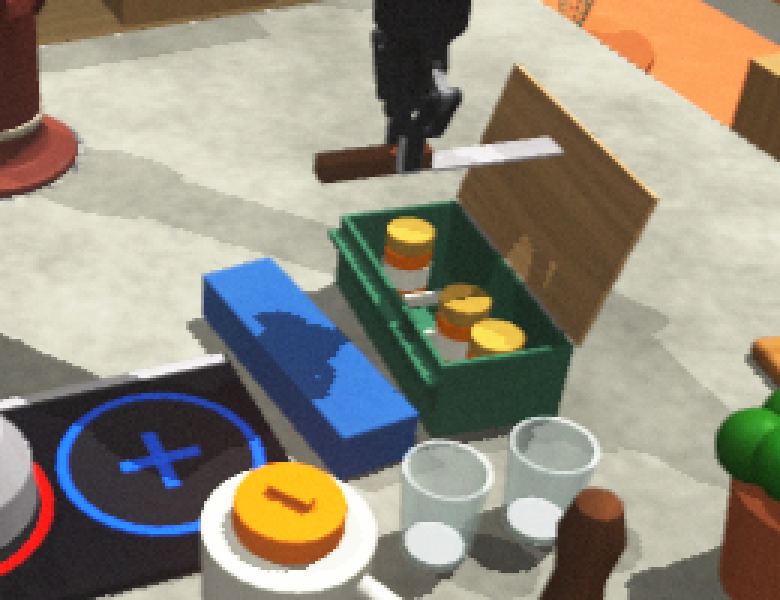

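The lid is open, with three jars inside (jar0, jar1 and jar3; cell 2 is empty). I'll lay the knife back and look again.

Run:
```python
from h import *
p=arm.read_tool_pos(); arm.line_to([*(hinge-.30*cx),p[2]],.2)
y=.09; g=np.array([.508,.158])-.035*np.array([np.cos(y),np.sin(y)])
arm.movep([*g,.20],down(y-np.pi/2)); arm.line_to([*g,.14],.12); arm.line_to([*g,.1255],.03); print(arm.read_ft_force())
arm.move_gripper(.42,30); arm.line_to([*g,.22],.15)
arm.movep([.45,.0,.40],down(cyaw)); arm.move_gripper(.8)
im=snapshot("top"); cv2.imwrite("pics/t2.png",im)
ris=rect(big(mask(im,(100,120,40),(130,255,255),(200,155,248,285))),.05)
kh=rect(big(mask(im,(0,60,20),(20,255,140),(205,215,245,275))),.07)
bl=rect(big(mask(im,(0,0,120),(180,60,255),(205,165,240,250))),.053)
print(ris,kh,bl,arm.read_time())
cap=mask(im,(15,100,80),(35,255,255),(120,160,210,285))
n,l,s,c=cv2.connectedComponentsWithStats(cap)
for i in range(1,n):
    if s[i,4]>60: print(s[i],pix(c[i],.077))
for k in(-.087,-.029,.029,.087): print("pred",cad+k*cy)
cv2.imwrite("pics/t2z.png",cv2.resize(im[140:290,100:490],None,fx=2,fy=2,interpolation=cv2.INTER_CUBIC))
```

```text
[-2.04884425  0.0138098   1.77120886]
(array([0.5083844 , 0.15698734]), array([ 77.87543488, 259.44677734]), np.float32(0.08331752)) (array([0.44750711, 0.15060907]), array([20.20952415, 96.90079498]), np.float32(0.098096125)) (array([0.55879108, 0.1626463 ]), array([ 28.47776222, 116.34539032]), np.float32(0.09371267)) 20.3833
[ 120  165   26  107 1818] [[0.5336906  0.38911523]]
[156 177  19  19 287] [[0.59252762 0.30223829]]
[155 200  19  19 293] [[0.53578438 0.30407646]]
[149 249  20  19 303] [[0.41859342 0.31350715]]
pred [0.59096462 0.29607098]
pred [0.53332955 0.30256703]
pred [0.47569448 0.30906309]
pred [0.41805941 0.31555914]
```

View pics/t2z.png

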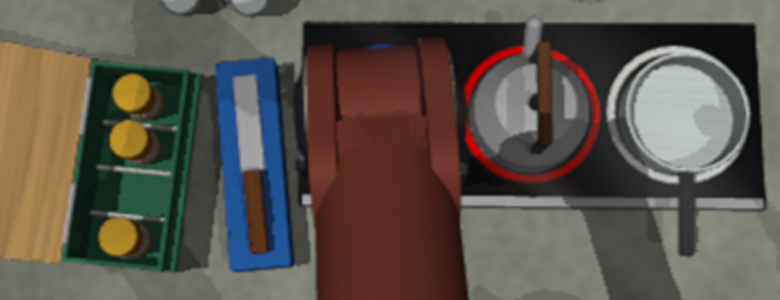

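The lid is folded back and the knife lies on the riser along its length. The jar caps are at zoom (134,93), (128,140) and (120,237). Now I'll locate the pan.

```bash
cat >> h.py <<'E'
def panpose(im,view=None):
    u0,v0=385,145; z=cv2.resize(im[v0:240,u0:495],None,fx=6,fy=6,interpolation=cv2.INTER_CUBIC)
    g=cv2.GaussianBlur(cv2.cvtColor(z,cv2.COLOR_BGR2GRAY),(0,0),3)
    cs=cv2.HoughCircles(g,cv2.HOUGH_GRADIENT_ALT,1.5,5,param1=120,param2=.6,minRadius=150,maxRadius=300)
    out=[]
    if cs is not None:
        for x,y,r in cs[0]:
            c=(np.array([x,y])+.5)/6-.5+[u0,v0]
            out.append((c.round(1),round(r/6,1),pix(c,.057)[0].round(4),pix(c,.012)[0].round(4)))
            cv2.circle(z,(int(x),int(y)),int(r),(0,0,255),1)
    if view: cv2.imwrite(view,z)
    m=mask(im,(0,0,0),(180,255,70),(425,244,465,285)); c=big(m); w=pix(c[:,0],.057)
    i=w[:,0]<w[:,0].min()+.002
    return out,"handle tip",w[i].mean(0),rect(c,.057)
E
python3 - <<'E'
from h import *
im=cv2.imread("pics/t2.png")
for o in panpose(im,"pics/pan1.png"): print(o)
print(-camera_info("top")["R"].T@camera_info("top")["t"], prep)
E
```

```text
[(array([440.8, 195.8]), np.float32(28.2), array([ 0.5602, -0.365 ]), array([ 0.5691, -0.3799])), (array([449.1, 191.1]), np.float32(35.2), array([ 0.5716, -0.3856]), array([ 0.5809, -0.4013])), (array([439.6, 193.8]), np.float32(32.6), array([ 0.5652, -0.3623]), array([ 0.5743, -0.3771])), (array([446.3, 198.6]), np.float32(30.4), array([ 0.5532, -0.3777]), array([ 0.5618, -0.3931])), (array([436.3, 201.3]), np.float32(37.4), array([ 0.5469, -0.3533]), array([ 0.5552, -0.3677])), (array([442.6, 207.6]), np.float32(38.4), array([ 0.5313, -0.3671]), array([ 0.539 , -0.3821])), (array([447.3, 201.1]), np.float32(34.1), array([ 0.547 , -0.3796]), array([ 0.5553, -0.3951])), (array([442.6, 194.8]), np.float32(27.3), array([ 0.5626, -0.3693]), array([ 0.5716, -0.3844]))]
handle tip
[ 0.38909951 -0.35697073]
(array([ 0.4162298 , -0.36125546]), array([18.85115242, 54.60941696]), np.float32(-0.025888225))
[ 3.43958729e-01 -8.09982105e-04  1.15833837e+00] [ 0.567 -0.374]
```

View pics/pan1.png

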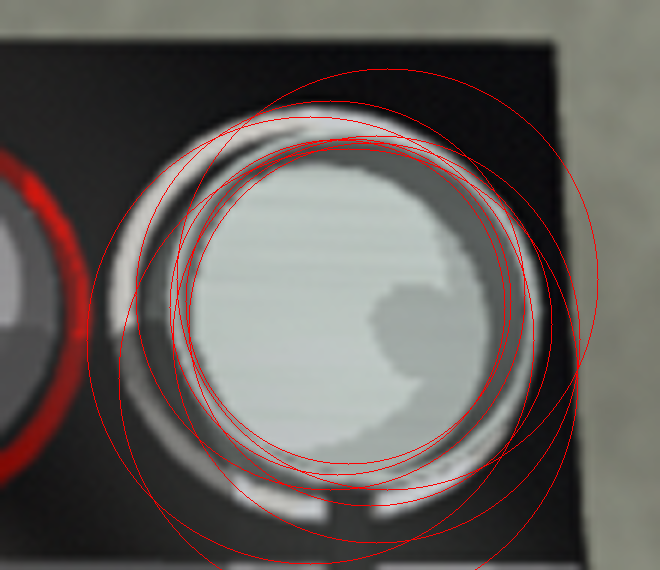

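The pan's rim circle is centred at about crop (350,312), i.e. world (0.558,−0.369). I'll move the first jar, then check.

```bash
cat >> h.py <<'E'
def best(pos,yaw):
    q0=arm.read_joint_positions(); c=[]
    for k in(-np.pi,0,np.pi):
        q=arm.ik(pos,down(yaw+k))
        if q is not None: c.append((np.abs(np.array(q)-q0).max(),yaw+k))
    return down(min(c)[1])
def goto(xy,z,yaw): arm.movep([*xy,z],best([*xy,z],yaw))
def movejar(src,dst,yaw):
    goto(src,.25,cyaw); arm.move_gripper(.78); arm.line_to([*src,.121],.2)
    arm.move_gripper(0,40); print("grip",arm.read_opening(),arm.read_finger_force())
    arm.line_to([*src,.35],.25); print(arm.read_ft_force(),arm.read_opening())
    goto(dst,.35,yaw); arm.line_to([*dst,.16],.2); arm.line_to([*dst,.1335],.04); print("set",arm.read_ft_force())
    arm.move_gripper(.68,30); arm.line_to([*dst,.30],.25)
jars=[np.array(p) for p in([.5922,.3],[.5350,.3035],[.4185,.3140])]
pan=np.array([.558,-.369])
slots=[(pan+[.018,-.031],0),(pan+[.018,.031],0),(pan+[-.036,0],np.pi/2)]
E
python3 - <<'E'
from h import *
movejar(jars[0],*slots[0])
arm.movep([.45,.0,.40],best([.45,0,.4],cyaw))
im=snapshot("top"); cv2.imwrite("pics/t3.png",im); print(arm.read_time())
z=lambda a:cv2.resize(a,None,fx=4,fy=4,interpolation=cv2.INTER_CUBIC)
cv2.imwrite("pics/t3z.png",np.hstack([z(im[140:285,395:490]),z(im[140:285,100:200])]))
E
```

```text
grip 0.5193410682794792 40.919723737752065
[-0.79107208 -0.20334663 -0.41472764] 0.5234532946740845
set [-2.14225239  1.91496859  7.94598205]
31.2667
```

View pics/t3z.png

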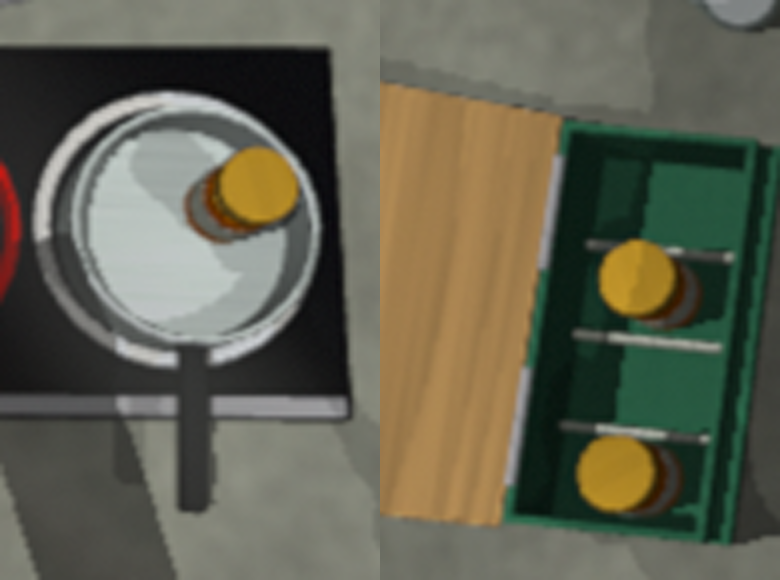

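The first jar stands in the pan, with its cap at crop (258,185). I'll move the remaining two.

```bash
sed -i 's/^pan=.*/pan=np.array([.559,-.371])/; s/\.1335\],\.04/.1345],.04/' h.py
python3 - <<'E'
from h import *
movejar(jars[1],*slots[1]); movejar(jars[2],*slots[2])
arm.movep([.45,.05,.40],best([.45,.05,.4],cyaw))
im=snapshot("top"); cv2.imwrite("pics/t4.png",im); print(arm.read_time())
s=snapshot("scene")
cv2.imwrite("pics/t4z.png",np.vstack([cv2.resize(im[140:285,100:490],(780,290),interpolation=cv2.INTER_CUBIC),cv2.resize(s[150:330,80:470],(650,300),interpolation=cv2.INTER_CUBIC)[:,:].copy() if 0 else cv2.copyMakeBorder(cv2.resize(s[150:330,80:470],(650,300)),0,0,0,130,cv2.BORDER_CONSTANT)]))
E
```

```text
grip 0.5203514330366455 41.001329412683845
[-0.22706855  0.39672781 -1.22701641] 0.523554217019609
set [-2.01169877  1.37561582  4.80885514]
grip 0.5265449665150945 40.904132772702724
[-0.3611422   0.18017709 -1.28132935] 0.5235039151693462
set [-0.75557513  1.48199741  4.62018649]
52.2333
```

View pics/t4z.png

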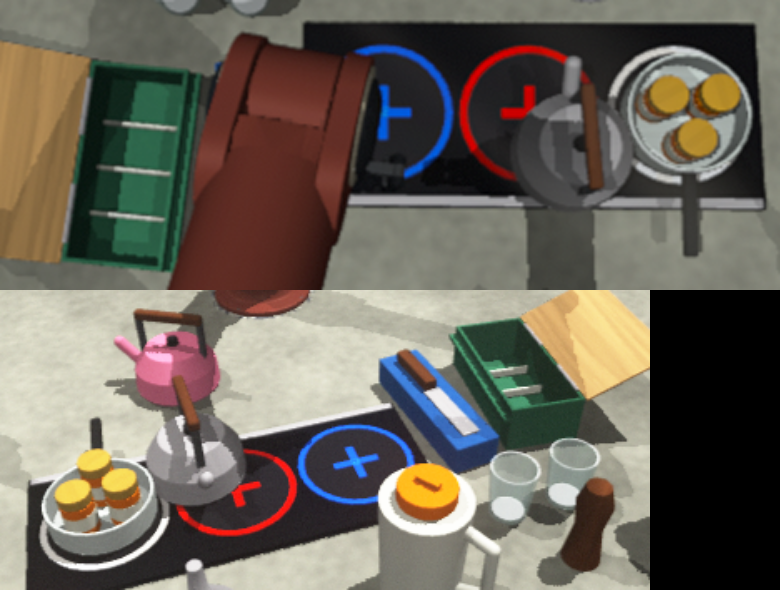

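All three jars are upright in the pan. The kettle has been knocked towards the pan and the robot, with its bar now from zoom (589,83) to (597,187). I'll triangulate the bar ends from both views.

Run:
```python
from h import *
im=snapshot("top"); s=snapshot("scene")
m=mask(im,(0,80,30),(18,255,200),(380,170,410,240)); c=big(m); print(cv2.contourArea(c),cv2.boundingRect(c),rect(c,.155))
ms=mask(s,(0,80,30),(18,255,200),(172,195,210,250)); cs=big(ms); print(cv2.contourArea(cs),cv2.boundingRect(cs))
w=rect(c,.155); a=w[2]; 
for d in(-.058,.058): print(proj([[*(w[0]+d*np.array([np.cos(a),np.sin(a)])),.155]],"scene"))
z=lambda a,f:cv2.resize(a,None,fx=f,fy=f,interpolation=cv2.INTER_CUBIC)
o=z(im[160:250,345:425],4); o2=z(s[180:280,140:240],4); h=max(o.shape[0],o2.shape[0])
o=cv2.copyMakeBorder(o,0,h-o.shape[0],0,0,cv2.BORDER_CONSTANT); cv2.imwrite("pics/ket.png",np.hstack([o,o2]))
```

```text
349.5 (390, 175, 12, 60) (array([ 0.52406964, -0.23145909]), array([ 17.76905441, 132.51112366]), np.float32(0.016584525))
216.0 (183, 201, 17, 34)
[[186.96296768 202.28274911]]
[[196.6611708  231.43889332]]
```

View pics/ket.png

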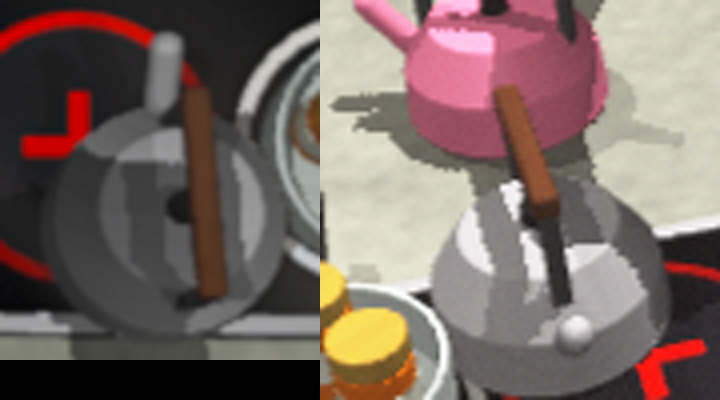

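The top crop shows the bar from (197,90) to (211,293) and the body centred near (165,218). I'll grasp the bar there and slide.

Run:
```python
from h import *
e=pix([[394,182.5],[397.6,233.2]],.155); print(e,e.mean(0),np.linalg.norm(e[0]-e[1]),np.arctan2(*(e[0]-e[1])[::-1]),pix([386.2,214.5],.03))
print(proj(np.c_[e,[.155,.155]],"scene"))
```

```text
[[ 0.57300361 -0.23159713]
 [ 0.45961706 -0.2333854 ]] [ 0.51631034 -0.23249126] 0.11340065317484169 0.01577015881642513 [[ 0.52092253 -0.23690369]]
[[195.41313085 229.06990697]
 [186.11165666 200.87194331]]
```

Run:
```python
from h import *
k=np.array([.517,-.2325])
goto(k,.28,.016+np.pi/2); arm.move_gripper(.5); arm.line_to([*k,.201],.12)
arm.move_gripper(0,30); print(arm.read_opening(),arm.read_finger_force(),arm.read_ft_force())
d=rest
arm.line_to([*d,.201],.08); print(arm.read_ft_force(),arm.read_tool_pos())
arm.move_gripper(.5); arm.line_to([*d,.33],.2)
arm.movep([.45,-.2,.42],best([.45,-.2,.42],np.pi/2)); 
im=snapshot("top"); s=snapshot("scene"); print(arm.read_time())
cv2.imwrite("pics/t5.png",im); cv2.imwrite("pics/s5.png",s)
z=lambda a,f:cv2.resize(a,None,fx=f,fy=f,interpolation=cv2.INTER_CUBIC)
cv2.imwrite("pics/t5z.png",np.vstack([z(im[140:285,205:490],2.4),z(s[170:330,80:365],2.4)])[:,:780][:730] if 0 else cv2.resize(np.vstack([im[140:285,205:490],s[180:325,80:365]]),None,fx=2.05,fy=2.05,interpolation=cv2.INTER_CUBIC))
```

```text
0.17880797118045144 30.23630529642105 [-0.52283992  0.95733473  5.32114751]
[-1.19785216 -4.70645976  6.15671928] [ 0.57607051 -0.00524534  0.20194505]
60.4
```

View pics/t5z.png

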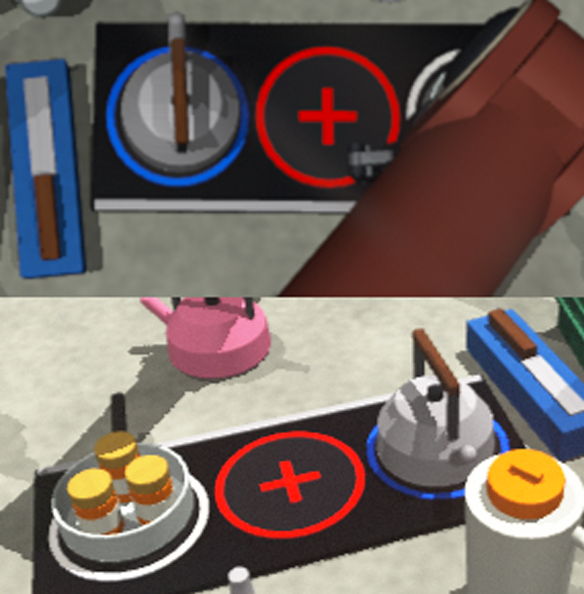

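The kettle sits centred on the blue ring, and the red mark is fully visible at about (327,115) in the crop. I'll move the arm aside, refine the red mark, and measure the kettle and pan.

Run:
```python
from h import *
arm.movep([.45,.05,.42],best([.45,.05,.42],np.pi/2))
im5=cv2.imread("pics/t5.png"); im=snapshot("top"); cv2.imwrite("pics/t6.png",im)
for c in(im,):
    red=mask(c,(0,120,80),(6,255,255),(320,150,410,240))|mask(c,(174,120,80),(180,255,255),(320,150,410,240))
    w=pix(big(red)[:,0],.012); print("hot",cv2.fitEllipse((w*1000).astype(np.float32)))
kh=mask(im5,(0,80,30),(18,255,200),(280,145,305,220)); c=big(kh); print("ket bar",cv2.boundingRect(c),rect(c,.155))
# handle: left/right dark-column centre per row, and end
m=mask(im,(0,0,0),(180,255,75),(425,246,465,285)); c=big(m); print(cv2.boundingRect(c),rect(c,.057))
for v in range(246,270,3):
    u=np.where(m[v]>0)[0]
    if len(u): print(v,u.min(),u.max(),pix([(u.min()+u.max())/2,v],.057))
cv2.imwrite("pics/t6z.png",cv2.resize(im[150:285,395:490],None,fx=4.4,fy=4.4,interpolation=cv2.INTER_CUBIC))
```

```text
hot ((572.1544799804688, -188.1205596923828), (174.89842224121094, 176.24559020996094), 22.312740325927734)
ket bar (289, 159, 8, 52) (array([ 0.57319061, -0.00608428]), array([ 15.62207699, 116.72920227]), np.float32(-0.015814392))
(441, 246, 9, 22) (array([ 0.41379898, -0.36471384]), array([16.70956421, 49.75535583]), np.float32(-0.022467718))
246 441 448 [[ 0.43860917 -0.36515866]]
249 442 448 [[ 0.43146516 -0.36582946]]
252 442 448 [[ 0.4243536  -0.36532425]]
255 442 448 [[ 0.4172571  -0.36482012]]
258 442 448 [[ 0.41017562 -0.36431706]]
261 442 448 [[ 0.40310911 -0.36381506]]
264 442 449 [[ 0.39604156 -0.36448375]]
267 442 448 [[ 0.38902081 -0.36281424]]
```

View pics/t6z.png

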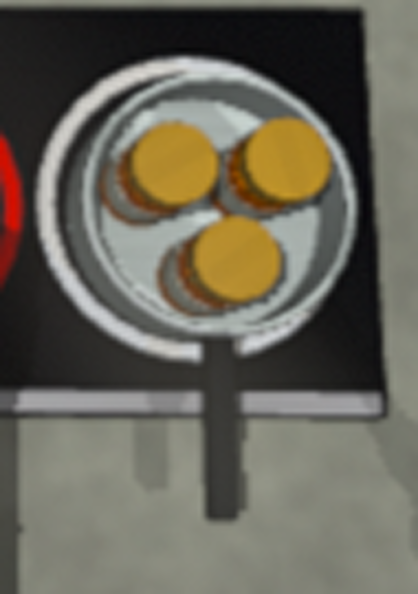

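Run:
```python
from h import *
print(pix([444.8,196.8],.057))
g=np.array([.431,-.3664]); yaw=-.05+np.pi/2; d=np.array([.013,.185])
goto(g,.22,yaw); arm.move_gripper(.55); arm.line_to([*g,.105],.12); print(arm.read_ft_force())
arm.move_gripper(0,40); print(arm.read_opening(),arm.read_ft_force())
arm.line_to([*(g+d),.105],.05); print(arm.read_ft_force(),arm.read_tool_pos())
arm.move_gripper(.55); arm.line_to([*(g+d),.22],.12)
arm.movep([.45,-.42,.42],best([.45,-.42,.42],yaw))
im=snapshot("top"); s=snapshot("scene"); cv2.imwrite("pics/t7.png",im); print(arm.read_time())
cv2.imwrite("pics/t7z.png",cv2.resize(np.vstack([im[140:285,205:490],s[180:325,80:365]]),None,fx=2.05,fy=2.05,interpolation=cv2.INTER_CUBIC))
```

```text
[[ 0.55767691 -0.37431578]]
[-0.04729753 -0.46824908  0.79008998]
0.17478674335038982 [-0.05460296  1.64481604  3.9103755 ]
[ 0.60772882 -3.61773197  6.9293801 ] [ 0.44418175 -0.18274117  0.10549673]
71.5
```

View pics/t7z.png

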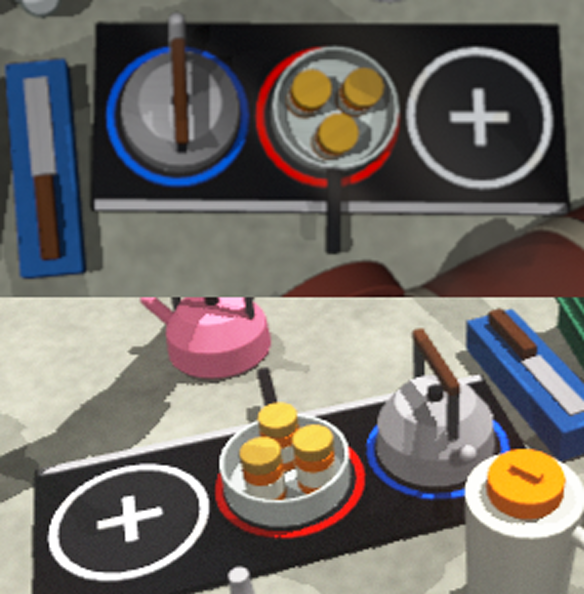

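The pan with its three upright jars sits on the red ring, rim centred near crop (336,108). The kettle is still on blue. A numeric check comes next, then hand-in.

Run:
```python
from h import *
c=pix([368.9,192.9],.057)[0]; e=np.linalg.norm(c-[.572,-.188]); print(c,e)
if e<.012: print(ticket.finish_job())
```

```text
[ 0.5705934  -0.19208856] 0.004323751521875133
the job is handed in; nothing more can be done
None
```

I handed the job in at about 72 s with every step done, but I haven't seen a verdict. By camera, the pan, holding all three jars upright, is about 4 mm off the red mark and the kettle about 4 mm off the blue. The knife is flat on its riser, the lid is folded back, and the tumblers stand untouched.

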